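# Drag a dropped inlay disc out from under the drying rack

### The job

A pearl inlay disc has dropped and rolled under the low drying rack. Take the flat probe, press its rubber foot lightly on top of the disc and drag the disc out through the open front until it lies flat a few centimetres clear of the rack, then stand the probe back on its wooden block. The pearl is brittle and the rack delicate, so feel your way and never press the probe on either of them with 9 newtons or more; touch the disc with the probe only, and leave everything else where it is.

Things in the scene. Friction and masses are not known exactly. Their poses are not given: they have to be found in the camera images.
- rack: Low slatted wooden drying rack, fixed to the table, 130 deep (its x), 180 wide (its y), 60 high. Origin: centre of its underside, on the table. Its x axis points from the open front (x = -65) to the back. Side walls inside at y = +-80, 30 high back board inside at x = 57. Slats across the top, underside at 52, each 14 wide and 8 thick, gaps 24; the tabletop is the floor inside.
- rack_front (a point): Middle of the lower front edge of the rack's opening, on the table.
- disc: The dropped inlay piece: round cream pearl disc with a gold rim and red dot, 32 diameter, 5 thick, 30 g, lying flat on the table inside the rack near its back, seen between the slats. Origin: centre of its underside, z up. Brittle: it must not be pressed with 9 N or more. It slides on the table with a friction of about 0.6 (0.5 to 0.7).
- probe: Flat drag probe, 280 g, standing on its rest block. Origin: underside of its dark steel base, straight below the middle of the orange grip; x points along the blade to its tip, z up. Base 10 thick, x = -30 to 40, y = +-15. Flat steel blade 20 wide, 3 thick, at z = 5, running forward to x = 179, with a rubber foot under the tip. Balance point about x = 20.
- probe_grip (a point): Middle of the probe's orange grip block, 40 along x, 24 along y, z = 10 to 50 above the probe's underside. This point: 30 straight above the probe's origin.
- probe_neck_root (a point): Root of the probe's brass neck, at x = 41, z = 5 of the probe. Round black rubber foot, 24 wide (y), 12 long (x), under the blade's tip at x = 175 of the probe, friction about 1.3. Unbent, its lowest line is at z = -10, but the blade is bent at this neck by an unknown amount, new each time: the foot is 0 to 8 mm higher or lower. The blade springs about 2 N per mm at the foot.
- rest: Dark wooden rest block of the probe, fixed, 90 along x (-49 to 41) by 60 along y by 30 high. Origin: on the table under the place of the probe's origin; x points as the probe's x does. The probe stands on its top, height 30.
- strip_red: Bystander: red lacquer strip 120 by 30 by 6, drying loose on top of the slats along one side wall, 50 g. Origin: underside.
- strip_black: Bystander: black lacquer strip 120 by 30 by 6, drying loose on top of the slats along the other side wall, 50 g. Origin: underside.
- polish_tin: Bystander: red-labelled tin, 90 diameter, 70 high. Origin: underside.
- wash_tub: Bystander: white plastic tub, 110 diameter, 85 high. Origin: underside.
- pigment_jar: Bystander: small jar with brass cap, 52 diameter, 70 high. Origin: underside.
- sanding_block: Bystander: cork sanding block 100 by 55 by 30. Origin: underside.
- brush: Bystander: flat brush lying on the table. Origin: underside.
Things that resemble listed ones, but are neither listed nor needed, are in the scene too. Several things have the shape of the probe; the one meant has the colours described above.

How it is judged (in metres and radians):
On the way, in this order (a step that is already met when the one before it is completed fails the run):
1. the probe bears on the disc under the rack (contact force between probe and disc above 0.5 N and x of disc in the frame of rack above 0 m), for 0.2 s.
2. the disc is drawn out wholly clear of the rack's front (x of disc in the frame of rack below -0.085 m), for 0.2 s.
At the end, for the whole second after the job is handed in: The disc lies flat and still on the table in front of the rack, its centre 20 to 150 mm out from the front edge and no more than 120 mm to either side of the rack's middle; the probe stands upright, still and released on its rest block, its origin within 30 mm of the block's (x of disc in the frame of rack between -0.215 and -0.085 m and y of disc in the frame of rack between -0.12 and 0.12 m and height (world z) of disc below 0.004 m and angle between disc's own z axis and vertical below 0.1 rad and linear speed of each of disc, probe below 0.01 m/s and horizontal distance between probe and rest below 0.03 m and height (world z) of probe between 0.027 and 0.034 m and angle between probe's own z axis and vertical below 0.08 rad); the robot touches nothing.
It fails at once if the probe is pressed on the disc with 9 N or more (contact force between probe and disc above 9 N).
It fails at once if the probe is pressed on the rack with 9 N or more (contact force between probe and rack above 9 N).
It fails at once if the robot touches the disc itself (contact force between any of the fingers, the arm and disc above 0.3 N).
It fails at once if a bystander is moved by more than 20 mm (distance of any of strip_red, strip_black, polish_tin, wash_tub, pigment_jar, sanding_block, brush from where it was at the start of the episode above 0.02 m).
It also fails if it takes over 56 s, if anything falls off the work surface, if the arm or the gripper's body presses on something with over 40 N, if the wrist force passes 120 N, or if a joint passes its speed limit or range.

### The arm

A 6-joint arm with a two-finger parallel gripper is mounted at the origin on the work surface. World frame = base frame: x ahead of the robot, y to its left, z up, the work surface at z = 0. Lengths are in m, angles in degrees, forces in N, time in s.
With the tool pointing down it reaches from about 0.35 to 0.875 m from the base axis. Payload 4.2 kg.
Tool frame: the origin (TCP) lies at the very end of the fingers, on their centre line; the grasp point (between the pads) lies 19 mm behind it (r.grip_point_offset is the distance from the TCP to the grasp point, in m); z points along the fingers, y is the line along which they close (so a half turn about z gives the same grasp; the last joint's range is limited). The gripper opens to 87 mm and grips with 3 to 60 N. Pads are 19 mm wide; open, the fingers measure 117 mm over their backs; the gripper's body (75 mm by 190 mm) begins 51 mm behind the grasp point.
Start: joints at [78.014, 22.042, 0.453, 0, -68.411, -14.817], TCP at [0.282, 0.558, 0.223] pointing down, gripper open.
Joint ranges: [-179.83, 179.83], [-69.29, 118.12], [-61.27, 80.66], [-181.25, 117.63], [-171.15, -9.14], [-177.46, 177.46]. Speed limits (degrees/s): [159.86, 159.86, 180, 180, 180, 180].

### API

Orientations are given as a 3x3 rotation matrix whose columns are the frame's x, y, z axes.
In Python, from station import r, cams gives the robot as it stands. The module is installed in compiled form; this text tells all that it offers.
- The arm moves only by the shell command python3 -m handwheel 'ROWS'. ROWS is JSON, a list that holds one entry, the list of rows, each a list of 7 numbers: the turn, a rotation vector about the tool's x, y, z in units of 6 degrees (1.0 is 6 degrees), then the shift along the tool's x, y, z in m, then the finger opening in m, from 0 to 0.087. In form: [[[ax, ay, az, x, y, z, jaw], ...]]. A call has 1 to 12 rows; each row shifts and turns the commanded pose from where the row before left it, along the tool's axes as they then stand; what a row does not reach is not made up. A row lasts 1/10 s, in which the tool goes at most 50 mm and 8.59 degrees, less where a joint would pass 70% of its speed; a pose out of reach is approached as far as the arm can. A call with a gripper value outside its range is refused whole. The fingers move at their own pace and stop on an object; the grip force is fixed at half the most. Time passes only in rows, so rows that do not move let the fingers close. It gives the time, the measured TCP pose, the force, the opening and the grip force at its end, in the units of the state.
- r.sense(): the state, without advancing time (a new reading comes with each control period).
- cams.capture(name): name is "scene" or "top"; returns the picture (384x512x3 uint8, red, green, blue); there is no depth.
- cams.get_calibration(name): a dict with "camera_matrix" (3x3 intrinsics, pixels), "rvec" (rotation vector, rad) and "tvec" (3), from world to camera coordinates, as OpenCV has them. Camera axes: x right, y down, z forward; pixel columns grow to the right and rows downward; lengths in m; the calibration is good to about 2 mm. A picture is of the moment at which its call begins. get_calibration takes no time and is no camera call.
- r.finish_job(): hands the job in; it is judged then, once.
The state is a dict: "time_s": time; "joints": joint angles; "joint_velocities": joint speeds; "effort": joint torques, N m; "tcp_pos": TCP position; "ee_rot": TCP orientation; "wrist_force": force on the tool from outside, world axes, zero at the start; "moment": the same for the moment, N m; "gripper_width": opening from 0.0 (shut) to 1.0 (fully open); "gripper_force": force on a finger pad.
Only numpy, scipy, OpenCV 4.12 (cv2) and the standard library are available. Lean on these libraries where they do the work, as an engineer would, in place of code of your own. Each camera call takes 0.05 s, during which the arm holds its last target. There are 200 camera calls.

## Working session

There is one attempt and no reset: what is moved stays moved. The work goes in short steps, Python scripts to look and compute and a shell command to move; the robot and the scene stay as the last step left them, time stands still between calls to the robot, and variables do not carry over. Pictures are saved under pics/ and viewed, at most 13 in all, crops included, and the job is handed in when it is done.

```bash
mkdir -p pics; python3 - <<'E'
from station import r,cams
import cv2
for n in("scene","top"):
    im=cams.capture(n); cv2.imwrite(f"pics/{n}0.png",cv2.resize(im[:,:,::-1],(800,600),interpolation=cv2.INTER_CUBIC))
    c=cams.get_calibration(n); print(n,c)
s=r.sense(); print(s)
E
```

```text
scene {'camera_matrix': array([[459.38706248,   0.        , 259.62303721],
       [  0.        , 459.38706248, 191.21029616],
       [  0.        ,   0.        ,   1.        ]]), 'rvec': array([ 0.86584384,  2.66997366, -0.8872441 ]), 'tvec': array([ 0.45667405, -0.19753495,  1.49415892])}
top {'camera_matrix': array([[477.80698252,   0.        , 253.78988955],
       [  0.        , 477.80698252, 184.8804155 ],
       [  0.        ,   0.        ,   1.        ]]), 'rvec': array([ 2.03426008, -2.19005644,  0.22645312]), 'tvec': array([0.00385163, 0.57631035, 1.30230875])}
{'time_s': 0.1, 'joints': array([ 7.80132367e+01,  2.20864485e+01,  3.86443665e-01, -2.23432642e-02,
       -6.84111768e+01, -1.48175309e+01]), 'joint_velocities': array([ 0.07842643, -0.10175764,  0.1801694 ,  0.16046605,  0.01511211,
       -0.0524964 ]), 'effort': array([-1.47216042e-04, -3.91687489e+01,  1.87936127e+01,  4.23192099e+00,
        1.34420747e-02, -6.97185192e-05]), 'tcp_pos': array([0.28158591, 0.55736736, 0.22156776]), 'ee_rot': array([[ 8.92487208e-01, -4.51072068e-01, -7.57705830e-04],
       [-4.51072680e-01, -8.92485358e-01, -1.82283900e-03],
       [ 1.45990399e-04,  1.96864089e-03, -9.99998052e-01]]), 'wrist_force': array([-0.36435305, -0.59469764,  0.1350666 ]), 'moment': array([-0.02887385,  0.04356301, -0.04334729]), 'gripper_force': 0.0, 'gripper_width': 1.0011949015129211}
```

View pics/scene0.png

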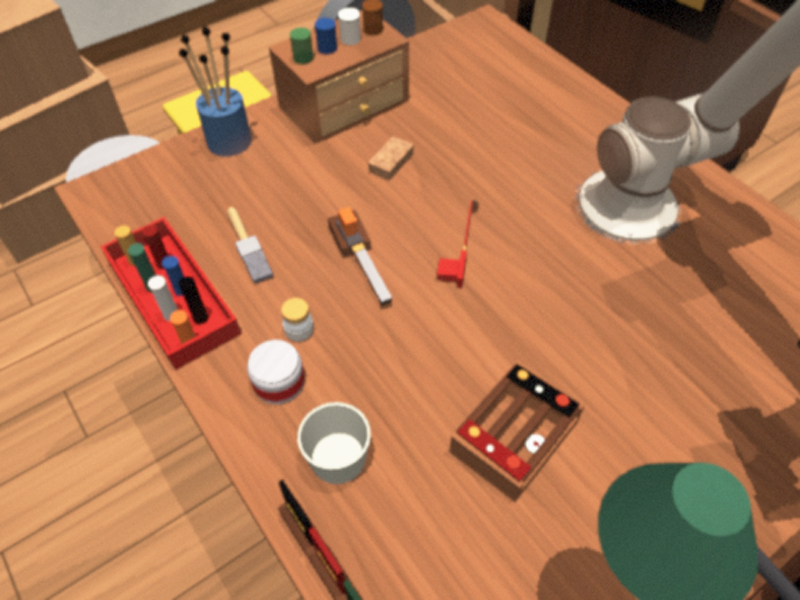

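View pics/top0.png

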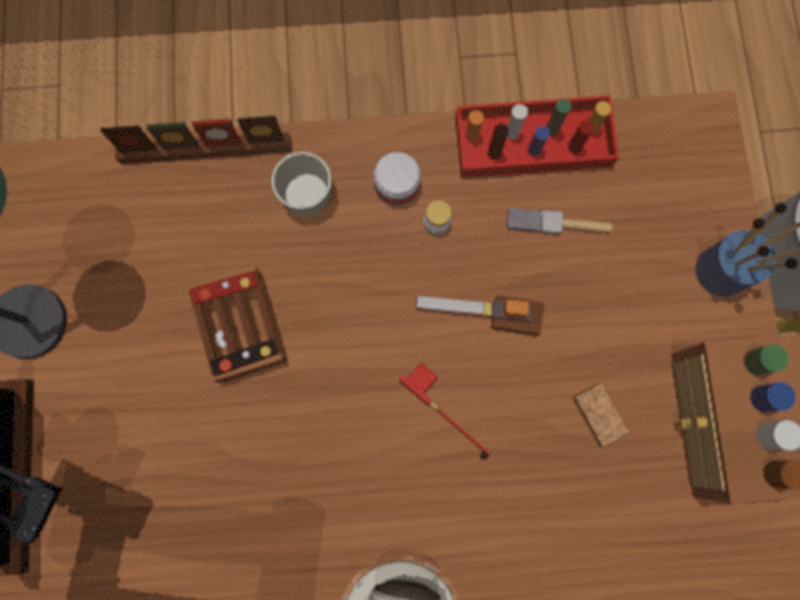

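The top view shows the probe, orange grip on a dark block, at (516,310) with its blade pointing left. The rack is at (238,325) with the disc at (220,338), near the left side, so the back is on the left and the open front faces right.

Candidates for the probe:
- The orange, steel and brass one at top (516,310), scene (350,225). I choose this one.
- The all-red stick at top (445,410), scene (460,250), which is a decoy.
- The brush at top (560,220).

Next I check the choice in close crops.

```bash
python3 - <<'E'
from station import r,cams
import cv2
t=cams.capture("top")[:,:,::-1]; s=cams.capture("scene")[:,:,::-1]
cv2.imwrite("t.png",t);cv2.imwrite("s.png",s)
def crop(im,x0,y0,w,h,k): return cv2.resize(im[y0:y0+h,x0:x0+w],None,fx=k,fy=k,interpolation=cv2.INTER_CUBIC)
a=crop(t,110,165,80,85,7)   # rack top
b=crop(t,260,180,95,40,8) # probe top
cv2.imwrite("pics/rt.png",a)
c=crop(s,280,225,100,95,6)
d=crop(s,200,125,60,75,6)
import numpy as np
o=np.zeros((600,800,3),np.uint8); 
o[:320,:760]=b; cv2.imwrite("pics/pt.png",o[:320,:760])
o=np.zeros((570,960,3),np.uint8); o[:,:600]=c; o[:450,600:]=d
cv2.imwrite("pics/sc.png",cv2.resize(o,(800,475)))
E
```

```text
(no output)
```

View pics/rt.png

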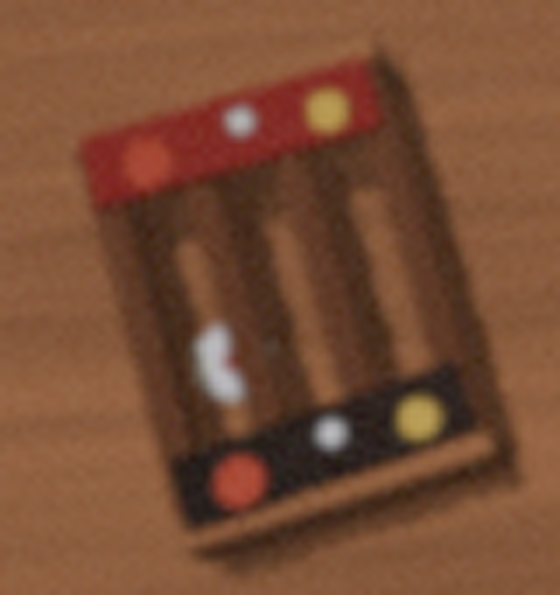

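View pics/pt.png

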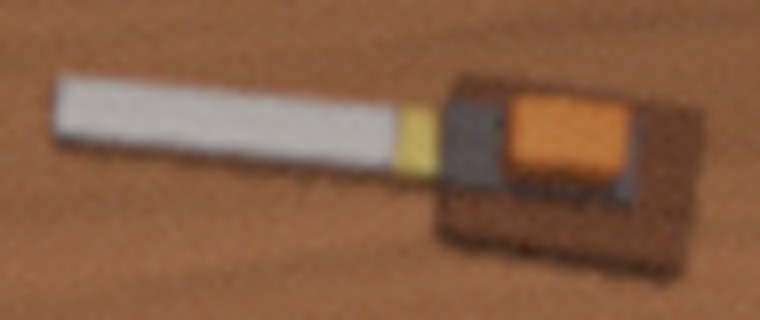

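View pics/sc.png

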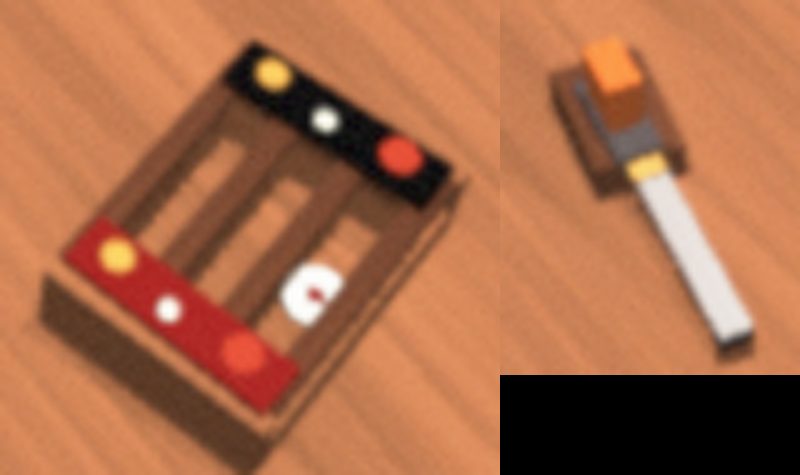

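The crops confirm the choice: the orange grip with brass neck and steel blade. The rack has four slats, and the disc's red dot is at rt (231,360), sc (316,295) in the rearmost gap. Next I compute positions.

```bash
cat > h.py <<'E'
import numpy as np,cv2
from station import r,cams
C={n:cams.get_calibration(n) for n in("top","scene")}
def back(n,p,z):
    c=C[n];R=cv2.Rodrigues(c["rvec"])[0];t=np.array(c["tvec"])
    d=R.T@np.linalg.inv(c["camera_matrix"])@np.array([p[0],p[1],1.]);o=-R.T@t
    return (o+d*(z-o[2])/d[2])
def proj(n,X):
    c=C[n];return cv2.projectPoints(np.array(X,float).reshape(-1,1,3),c["rvec"],c["tvec"],c["camera_matrix"],None)[0][:,0]
def tri(pt,ps):
    P=[C[n]["camera_matrix"]@np.c_[cv2.Rodrigues(C[n]["rvec"])[0],np.array(C[n]["tvec"])] for n in("top","scene")]
    X=cv2.triangulatePoints(P[0],P[1],np.array(pt,float),np.array(ps,float))[:,0];return X[:3]/X[3]
rt=lambda x,y:(110+x/7-.43,165+y/7-.43)
pt=lambda x,y:(260+x/8-.44,180+y/8-.44)
s1=lambda x,y:(280+x/5-.4,225+y/5-.4)
s2=lambda x,y:(200+(x-500)/5-.4,125+y/5-.4)
E
python3 - <<'E'
from h import *
np.set_printoptions(precision=4,suppress=True)
f=lambda *a:print(*a)
f("dots tri")
for a,b in [((147,162),(243,352)),((240,121),(168,310)),((326,110),(118,256)),((240,482),(400,157)),((331,433),(325,119)),((419,417),(273,75))]:
    f(tri(rt(*a),s1(*b)),back("top",rt(*a),.066)[:2],back("scene",s1(*b),.066)[:2])
f("strip corners")
for a in [(80,145),(365,60),(382,128),(95,207),(172,460),(462,365),(478,430),(190,525)]: f(back("top",rt(*a),.066)[:2])
f("disc dot",tri(rt(231,360),s1(316,295)),back("scene",s1(316,295),.005)[:2],back("top",rt(231,360),.005)[:2])
f("grip top scene/top z=.08")
for a in [(512,95),(632,98),(627,165),(506,160)]: f(back("top",pt(*a),.08)[:2])
for a in [(585,48),(622,40),(642,80),(603,92)]: f(back("scene",s2(*a),.08)[:2])
f("blade tip/neck tri")
f(tri(pt(55,107),s2(735,335)),tri(pt(397,135),s2(650,175)),tri(pt(55,75),s2(752,325)),tri(pt(55,138),s2(720,342)))
f("block z.03");
for a in [(460,75),(703,105),(440,235)]: f(back("top",pt(*a),.03)[:2])
for a in [(552,75),(685,155),(600,180)]: f(back("scene",s2(*a),.03)[:2])
E
```

```text
dots tri
[0.5919 0.3119 0.0631] [0.5915 0.3109] [0.5927 0.3131]
[0.6063 0.2742 0.0617] [0.6057 0.2728] [0.6075 0.276 ]
[0.6081 0.2387 0.063 ] [0.6077 0.2378] [0.6089 0.2401]
[0.4589 0.2783 0.0609] [0.4588 0.2766] [0.461  0.2805]
[0.4756 0.241  0.0631] [0.4757 0.2399] [0.4766 0.2425]
[0.4795 0.2059 0.0623] [0.4795 0.2046] [0.4807 0.2079]
strip corners
[0.6006 0.3379]
[0.6275 0.2212]
[0.5986 0.2153]
[0.5745 0.3322]
[0.4695 0.3034]
[0.4991 0.1867]
[0.4725 0.1814]
[0.4432 0.2968]
disc dot [0.5178 0.2939 0.0025] [0.5183 0.2952] [0.5178 0.2927]
grip top scene/top z=.08
[ 0.5377 -0.2318]
[ 0.5335 -0.2736]
[ 0.51   -0.2692]
[ 0.5149 -0.2274]
[ 0.5296 -0.267 ]
[ 0.508  -0.2595]
[ 0.5164 -0.2254]
[ 0.5403 -0.2308]
blade tip/neck tri
[ 0.5563 -0.0743  0.0234] [ 0.5341 -0.1957  0.0345] [ 0.5583 -0.0686  0.0442] [ 0.5537 -0.0795  0.0059]
block z.03
[ 0.5558 -0.2218]
[ 0.5382 -0.3086]
[ 0.4977 -0.2086]
[ 0.5356 -0.3021]
[ 0.5057 -0.1993]
[ 0.5581 -0.2127]
```

Plan: the probe grip is at about (0.524,-0.248), yaw 79.5°, and the blade length comes out at 177 mm against 179 expected. The rack centre is at about (0.5365,0.2605), x axis 104°. The disc is at about (0.518,0.294), which is rack x 37, y +10.

First I go above the probe.

```bash
python3 -m handwheel '[[[0,0,0,0.0322,0.0339,0.0033,0.087],[0,0,0,0.0322,0.0339,0.0033,0.087],[0,0,0,0.0322,0.0339,0.0033,0.087],[0,0,0,0.0322,0.0339,0.0033,0.087],[0,0,0,0.0322,0.0339,0.0033,0.087],[0,0,0,0.0322,0.0339,0.0033,0.087],[0,0,0,0.0322,0.0339,0.0033,0.087],[0,0,0,0.0322,0.0339,0.0033,0.087],[0,0,0,0.0322,0.0339,0.0033,0.087],[0,0,0,0.0322,0.0339,0.0033,0.087],[0,0,0,0.0322,0.0339,0.0033,0.087],[0,0,0,0.0322,0.0339,0.0033,0.087]]]'
python3 -m handwheel '[[[0,0,0,0.0322,0.0339,0.0033,0.087],[0,0,0,0.0322,0.0339,0.0033,0.087],[0,0,0,0.0322,0.0339,0.0033,0.087],[0,0,0,0.0322,0.0339,0.0033,0.087],[0,0,0,0.0322,0.0339,0.0033,0.087],[0,0,0,0.0322,0.0339,0.0033,0.087],[0,0,0,0,0,0,0.087]]]'
python3 -m handwheel '[[[0,0,1.365,0,0,0,0.087],[0,0,1.365,0,0,0,0.087],[0,0,1.365,0,0,0,0.087],[0,0,1.365,0,0,0,0.087],[0,0,1.365,0,0,0,0.087],[0,0,1.365,0,0,0,0.087],[0,0,1.365,0,0,0,0.087],[0,0,1.365,0,0,0,0.087],[0,0,1.365,0,0,0,0.087],[0,0,0,0,0,0,0.087]]]'
python3 - <<'E'
from h import *
s=r.sense();R=s["ee_rot"];print(s["time_s"],s["tcp_pos"],np.round(R,3).tolist(),np.degrees(np.arctan2(R[1,0],R[0,0])),s["joints"].round(1))
print("tool delta to (.5238,-.248,.047):",R.T@(np.array([.5238,-.248,.047])-s["tcp_pos"]))
E
```

```text
time_s: 1.4
tcp_pos: [0.4434, 0.0187, 0.1831]
ee_rot: [[0.893, -0.451, 0.001], [-0.451, -0.893, 0.0], [0.001, -0.001, -1.0]]
wrist_force: [0.8, 0.7, 0.6]
gripper_width: 0.999
gripper_force: 0.0
time_s: 2.1
tcp_pos: [0.5245, -0.2526, 0.1616]
ee_rot: [[0.89, -0.456, -0.001], [-0.456, -0.89, -0.001], [-0.001, 0.001, -1.0]]
wrist_force: [-1.2, 1.3, -0.1]
gripper_width: 0.999
gripper_force: 0.0
time_s: 3.1
tcp_pos: [0.5237, -0.2476, 0.1631]
ee_rot: [[-0.182, -0.983, -0.0], [-0.983, 0.182, 0.0], [-0.0, 0.0, -1.0]]
wrist_force: [0.4, -0.1, 0.3]
gripper_width: 1.003
gripper_force: 0.0
3.1 [ 0.52370753 -0.24760206  0.16310189] [[-0.182, -0.983, -0.0], [-0.983, 0.182, 0.0], [-0.0, 0.0, -1.0]] -100.47567898403004 [ -9.3  20.4 -11.   -0.  -58.5  -1.2]
tool delta to (.5238,-.248,.047): [ 0.00039578 -0.00020921  0.11610174]
```

```bash
python3 -m handwheel '[[[0,0,0,0,0,0.03,0.087],[0,0,0,0,0,0.03,0.087],[0,0,0,0,0,0.03,0.087],[0,0,0,0,0,0.015,0.087],[0,0,0,0,0,0.011,0.087],[0,0,0,0,0,0,0.04],[0,0,0,0,0,0,0.04],[0,0,0,0,0,0,0.03],[0,0,0,0,0,0,0.02],[0,0,0,0,0,0,0.01],[0,0,0,0,0,0,0.01],[0,0,0,0,0,0,0.01]]]'
python3 -m handwheel '[[[0,0,0,0,0,0,0.01],[0,0,0,0,0,0,0.01],[0,0,0,0,0,0,0.01]]]'
python3 - <<'E'
from h import *
t=cams.capture("top")[:,:,::-1]; s=cams.capture("scene")[:,:,::-1]
c=lambda im,x,y:cv2.resize(im[y:y+100,x:x+110],None,fx=3.6,fy=3.6,interpolation=cv2.INTER_CUBIC)
cv2.imwrite("pics/g1.png",np.hstack([c(t,250,150),c(s,180,100)]))
E
```

```text
time_s: 4.3
tcp_pos: [0.524, -0.2482, 0.0474]
ee_rot: [[-0.182, -0.983, 0.0], [-0.983, 0.182, -0.0], [0.0, -0.0, -1.0]]
wrist_force: [-0.1, 0.2, 0.2]
gripper_width: 0.446
gripper_force: 0.0
time_s: 4.6
tcp_pos: [0.5243, -0.2483, 0.0472]
ee_rot: [[-0.182, -0.983, 0.001], [-0.983, 0.182, -0.0], [0.0, -0.001, -1.0]]
wrist_force: [1.2, -0.7, 1.2]
gripper_width: 0.272
gripper_force: 29.8
```

View pics/g1.png

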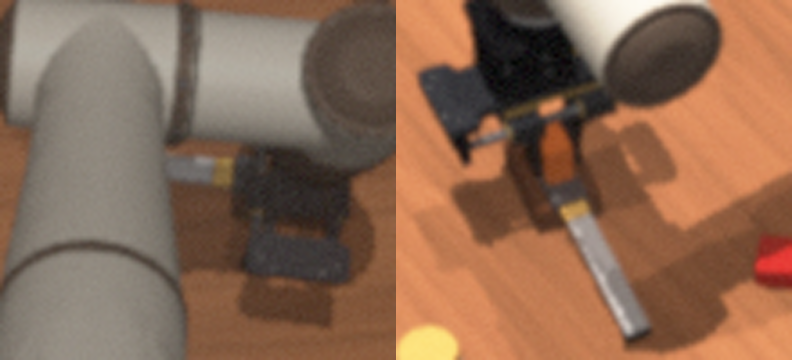

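```bash
python3 -m handwheel '[[[0,0,0,0,0,-0.01,0.01],[0,0,0,0,0,-0.02,0.01],[0,0,0,0,0,-0.03,0.01],[0,0,0,0,0,-0.03,0.01],[0,0,0,-0.0405,-0.0042,0,0.01],[0,0,0,-0.0405,-0.0042,0,0.01],[0,0,0,-0.0405,-0.0042,0,0.01],[0,0,0,-0.0405,-0.0042,0,0.01],[0,0,0,-0.0405,-0.0042,0,0.01],[0,0,0,-0.0405,-0.0042,0,0.01],[0,0,-1.0125,0,0,0,0.01],[0,0,-1.0125,0,0,0,0.01]]]'
python3 -m handwheel '[[[0,0,-1.0125,0,0,0,0.01],[0,0,-1.0125,0,0,0,0.01],[0,0,0,0,0,0,0.01],[0,0,0,0,0,0,0.01],[0,0,0,0,0,0,0.01],[0,0,0,0,0,0,0.01]]]'
python3 - <<'E'
from h import *
t=cams.capture("top")[:,:,::-1]; s=cams.capture("scene")[:,:,::-1]
c=lambda im,x,y:cv2.resize(im[y:y+150,x:x+110],None,fx=3.6,fy=3.6,interpolation=cv2.INTER_CUBIC)
cv2.imwrite("pics/g2.png",np.hstack([c(t,110,130),c(s,260,160)]))
W=np.array([r.sense()["wrist_force"]]);print(W,r.sense()["moment"])
E
```

```text
time_s: 5.9
tcp_pos: [0.5924, -0.0122, 0.1368]
ee_rot: [[0.035, -0.999, -0.002], [-0.999, -0.035, 0.0], [-0.0, 0.002, -1.0]]
wrist_force: [-0.5, -0.5, -2.4]
gripper_width: 0.277
gripper_force: 29.8
time_s: 6.5
tcp_pos: [0.5929, -0.0139, 0.1371]
ee_rot: [[0.237, -0.971, -0.0], [-0.971, -0.237, -0.0], [-0.0, 0.0, -1.0]]
wrist_force: [0.6, 0.9, -3.8]
gripper_width: 0.27
gripper_force: 29.8
[[-0.18693223 -0.50541753 -3.08559335]] [-0.01078441  0.01524518 -0.0071921 ]
```

View pics/g2.png

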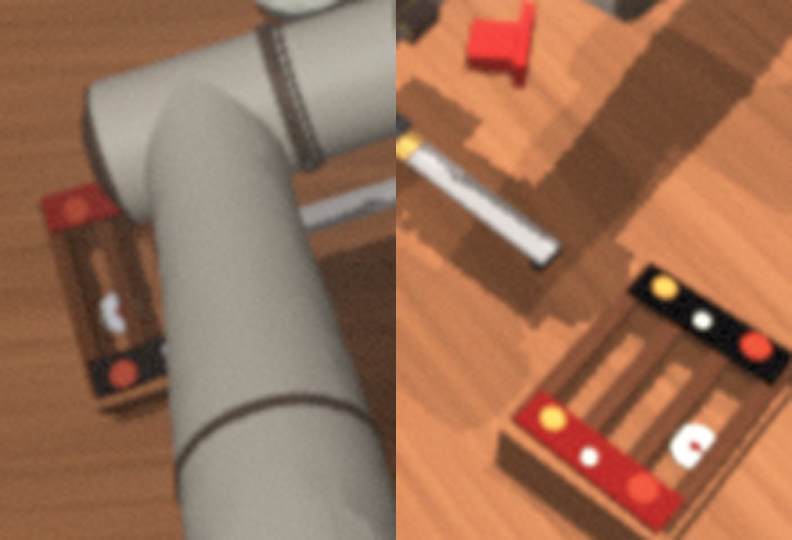

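```bash
python3 - <<'E'
from h import *
for b in(-.008,0,.008):
    p=proj("scene",[[.5503,.1598,.1265+b],[.5929-.05*.237,-.0139+.05*.971,.1265]]);print(b,p,(p+.36-[[260,160]])*3.6+[[396,0]])
E
python3 -m handwheel '[[[0,0,0,0,0,0.03,0.01],[0,0,0,0,0,0.03,0.01],[0,0,0,0,0,0.02,0.01],[0,0,0,0,0,0.009,0.01],[0,0,0,0,0,0,0.01],[0,0,0,0,0,0,0.01],[0,0,0,0,0,0,0.01],[0,0,0,0,0,0,0.01]]]'
cat > f.py <<'E'
from h import *
u=np.array([-.2385,.971])
A=[]
s=r.sense();M=s["moment"];print("M",M.round(3),"F",s["wrist_force"].round(2),"t",s["time_s"],"tcp",s["tcp_pos"].round(4),"Mdot",round(M[0]*.971+M[1]*.2385,3))
E
python3 f.py; for i in 1 2 3; do python3 -m handwheel '[[[0,0,0,0,0,0,0.01]]]' >/dev/null; python3 f.py; done
```

```text
-0.008 [[302.661974   229.22171263]
 [262.45526542 199.73303843]] [[550.87910639 250.49416548]
 [406.13495552 144.33493834]]
0 [[302.91676543 227.47422133]
 [262.45526542 199.73303843]] [[551.79635553 244.20319679]
 [406.13495552 144.33493834]]
0.008 [[303.1744853  225.7066452 ]
 [262.45526542 199.73303843]] [[552.72414709 237.83992271]
 [406.13495552 144.33493834]]
time_s: 7.4
tcp_pos: [0.5939, -0.0137, 0.0494]
ee_rot: [[0.238, -0.971, 0.002], [-0.971, -0.238, 0.0], [0.0, -0.002, -1.0]]
wrist_force: [-0.7, 0.7, -2.8]
gripper_width: 0.273
gripper_force: 29.8
M [ 0.002 -0.024 -0.017] F [-0.66  0.7  -2.82] t 7.4 tcp [ 0.5939 -0.0137  0.0494] Mdot -0.004
M [-0.037 -0.071  0.017] F [ 0.13  0.01 -2.4 ] t 7.5 tcp [ 0.5935 -0.0137  0.049 ] Mdot -0.053
M [-0.026 -0.074  0.002] F [-0.24  0.38 -1.49] t 7.6 tcp [ 0.5933 -0.0138  0.0486] Mdot -0.043
M [ 0.035 -0.058 -0.034] F [-0.66  0.42 -2.49] t 7.7 tcp [ 0.5932 -0.0138  0.0484] Mdot 0.02
```

```bash
D='[[[0,0,0,0,0,0.002,0.01],[0,0,0,0,0,0,0.01]]]'
python3 -m handwheel '[[[0,0,0,0,0,0.004,0.01],[0,0,0,0,0,0.004,0.01],[0,0,0,0,0,0,0.01],[0,0,0,0,0,0,0.01]]]' >/dev/null; python3 f.py
python3 -m handwheel '[[[0,0,0,0,0,0.002,0.01],[0,0,0,0,0,0,0.01]]]' >/dev/null; python3 f.py
python3 -m handwheel '[[[0,0,0,0,0,0.002,0.01],[0,0,0,0,0,0,0.01]]]' >/dev/null; python3 f.py
```

```text
M [-0.008 -0.036 -0.008] F [ 0.35 -0.23 -2.68] t 8.1 tcp [ 0.5929 -0.0139  0.0398] Mdot -0.017
M [ 0.028 -0.025  0.025] F [ 0.81  0.32 -3.43] t 8.3 tcp [ 0.5929 -0.0139  0.0379] Mdot 0.021
M [-0.015 -0.008 -0.034] F [-1.05  0.31 -2.74] t 8.5 tcp [ 0.5929 -0.0139  0.0359] Mdot -0.016
```

```bash

python3 -m handwheel '[[[0,0,0,0,0,0.002,0.01],[0,0,0,0,0,0,0.01]]]' >/dev/null; python3 f.py
python3 -m handwheel '[[[0,0,0,0,0,0.002,0.01],[0,0,0,0,0,0,0.01]]]' >/dev/null; python3 f.py
python3 -m handwheel '[[[0,0,0,0,0,0.0015,0.01],[0,0,0,0,0,0,0.01]]]' >/dev/null; python3 f.py
```

```text
M [ 0.034 -0.026  0.011] F [-0.09 -0.36 -1.9 ] t 8.7 tcp [ 0.5932 -0.0139  0.0341] Mdot 0.027
M [-0.06  -0.249 -0.082] F [ 1.15 -1.56 -0.66] t 8.9 tcp [ 0.5937 -0.0139  0.0324] Mdot -0.118
M [-0.131 -0.4   -0.12 ] F [ 0.97 -1.37 -0.83] t 9.1 tcp [ 0.5936 -0.0139  0.0309] Mdot -0.223
```

```bash

for i in 1 2 3 4; do python3 -m handwheel '[[[0,0,0,0,0,0,0.01]]]' >/dev/null; python3 f.py; done
python3 -m handwheel '[[[0,0,0,0,0,-0.001,0.01]]]' >/dev/null; python3 f.py
for i in 1 2 3; do python3 -m handwheel '[[[0,0,0,0,0,0,0.01]]]' >/dev/null; python3 f.py; done
```

```text
M [-0.116 -0.362 -0.14 ] F [ 1.03 -1.29 -0.64] t 9.2 tcp [ 0.5936 -0.0138  0.0309] Mdot -0.199
M [-0.154 -0.447 -0.204] F [ 0.8  -2.32 -1.05] t 9.3 tcp [ 0.5935 -0.0138  0.0309] Mdot -0.256
M [-0.058 -0.405 -0.135] F [ 1.32 -1.6  -0.49] t 9.4 tcp [ 0.5933 -0.0138  0.0308] Mdot -0.153
M [-0.115 -0.454 -0.221] F [ 1.91 -2.28 -0.44] t 9.5 tcp [ 0.5933 -0.0138  0.0308] Mdot -0.22
M [ 0.14  -0.402 -0.183] F [ 2.27 -0.12 -1.08] t 9.6 tcp [ 0.5931 -0.0137  0.0316] Mdot 0.04
M [ 0.104 -0.37  -0.108] F [ 0.84 -1.21 -1.17] t 9.7 tcp [ 0.593  -0.0136  0.0316] Mdot 0.012
M [ 0.093 -0.38  -0.201] F [ 0.63 -0.55 -0.85] t 9.8 tcp [ 0.5929 -0.0137  0.0315] Mdot -0.0
M [ 0.139 -0.36  -0.209] F [ 1.25 -0.55 -0.87] t 9.9 tcp [ 0.593  -0.0137  0.0315] Mdot 0.049
```

```bash

python3 -m handwheel '[[[0,0,0,0,0,-0.007,0.01],[0,0,0,0,0,-0.0075,0.01],[0,0,0,0,0,0,0.01],[0,0,0,0,0,0,0.01],[0,0,0,-0.02,0,0,0.01],[0,0,0,-0.02,0,0,0.01],[0,0,0,-0.02,0,0,0.01],[0,0,0,0,0,0,0.01]]]' >/dev/null; python3 f.py
python3 - <<'E'
from h import *
s=cams.capture("scene")[:,:,::-1]
c=lambda im,x,y:cv2.resize(im[y:y+130,x:x+150],None,fx=4.5,fy=4.5,interpolation=cv2.INTER_CUBIC)
cv2.imwrite("pics/g3.png",c(s,240,190))
p=r.sense()["tcp_pos"]-np.array([0,0,.0172]);u=np.array([-.238,.971,0])
for X in(p+.179*u+[0,0,.0005],p+.05*u+[0,0,.0065]): print((proj("scene",X)+.39-[[240,190]])*4.5)
E
```

```text
M [-0.019 -0.106 -0.009] F [-0.6  -0.99 -3.42] t 10.7 tcp [0.5781 0.0461 0.0459] Mdot -0.044
[[357.46839576 320.90413072]]
[[180.86759915 189.99136962]]
```

View pics/g3.png

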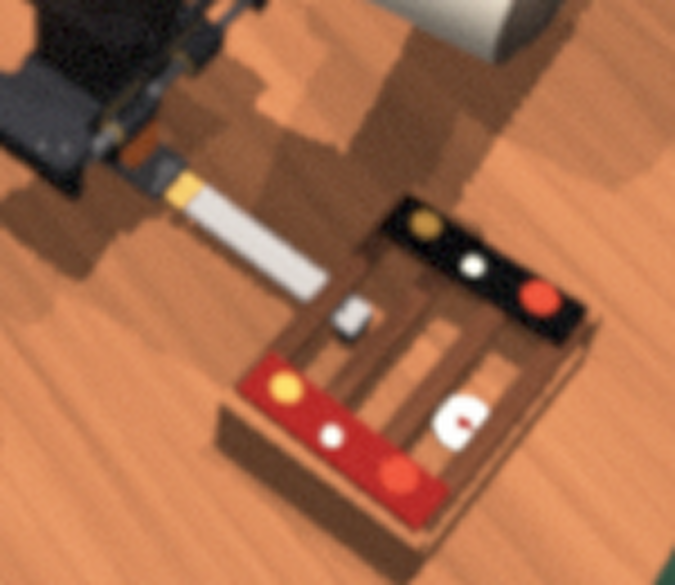

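The picture shows the blade entering under the front slat, tip at (350,320), matching the prediction with about 6 mm of downward bend. The disc is at (460,421). I go on over the disc.

```bash

python3 -m handwheel '[[[0,0,0,-0.02,0,0,0.01],[0,0,0,-0.02,0,0,0.01],[0,0,0,-0.02,0,0,0.01],[0,0,0,-0.015,0,0,0.01],[0,0,0,-0.007,0,0,0.01],[0,0,0,0,0,0,0.01],[0,0,0,0,0,0,0.01]]]' >/dev/null; python3 f.py
python3 - <<'E'
from h import *
s=cams.capture("scene")[:,:,::-1]
c=lambda im,x,y:cv2.resize(im[y:y+90,x:x+100],None,fx=6,fy=6,interpolation=cv2.INTER_CUBIC)
cv2.imwrite("pics/g4.png",c(s,280,230))
p=r.sense()["tcp_pos"]-np.array([0,0,.0172]);u=np.array([-.238,.971,0])
for X in(p+.179*u+[0,0,.0005],p+.175*u+[0,0,.013-p[2]],[.5183,.2952,.005]): print((proj("scene",X)+.42-[[280,230]])*6)
E
```

```text
M [-0.084 -0.07  -0.02 ] F [ 0.18  0.1  -3.82] t 11.45 tcp [0.5592 0.1236 0.0461] Mdot -0.099
[[394.21544693 299.9431456 ]]
[[380.35704621 311.63004466]]
[[379.32924774 324.1651318 ]]
```

View pics/g4.png

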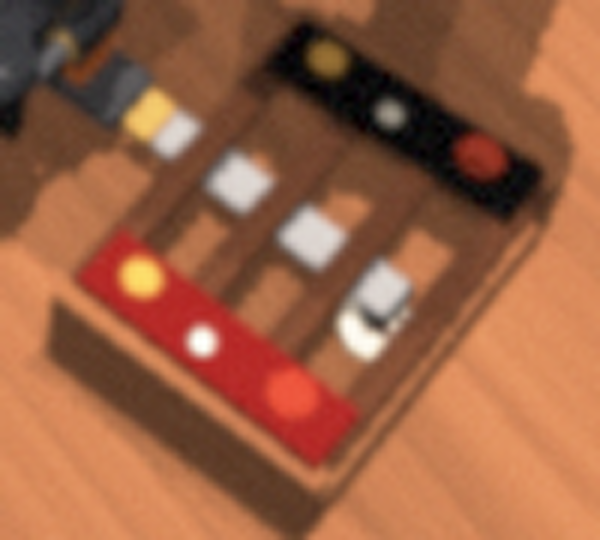

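The foot is over the disc. The visible disc is centred at about (372,325) and the foot's dark end is at (375,318). I lower gently.

```bash

python3 -m handwheel '[[[0,0,0,0,0,0.003,0.01],[0,0,0,0,0,0.003,0.01],[0,0,0,0,0,0,0.01]]]' >/dev/null; python3 f.py
python3 -m handwheel '[[[0,0,0,0,0,0.001,0.01],[0,0,0,0,0,0,0.01]]]' >/dev/null; python3 f.py
python3 -m handwheel '[[[0,0,0,0,0,0.001,0.01],[0,0,0,0,0,0,0.01]]]' >/dev/null; python3 f.py
python3 -m handwheel '[[[0,0,0,0,0,0.001,0.01],[0,0,0,0,0,0,0.01]]]' >/dev/null; python3 f.py
for i in 1 2 3; do python3 -m handwheel '[[[0,0,0,0,0,0,0.01]]]' >/dev/null; python3 f.py; done
```

```text
M [ 0.005 -0.049  0.003] F [ 0.16  0.29 -3.  ] t 11.8 tcp [0.5588 0.1235 0.0394] Mdot -0.007
M [-0.005 -0.002 -0.037] F [ 0.51 -0.42 -3.46] t 12.0 tcp [0.5592 0.124  0.039 ] Mdot -0.006
M [-0.053 -0.073  0.048] F [ 0.3  -0.57 -2.69] t 12.2 tcp [0.5593 0.1241 0.0381] Mdot -0.069
M [ 0.071 -0.052 -0.026] F [ 0.04 -1.1  -2.32] t 12.4 tcp [0.5594 0.1241 0.0373] Mdot 0.056
M [ 0.028 -0.05   0.033] F [ 0.23 -0.87 -1.91] t 12.5 tcp [0.5594 0.1241 0.0373] Mdot 0.015
M [ 0.005 -0.033  0.015] F [-0.1  -0.89 -1.82] t 12.6 tcp [0.5594 0.1241 0.0373] Mdot -0.003
M [-0.049 -0.064 -0.036] F [ 0.37 -0.63 -2.25] t 12.7 tcp [0.5593 0.1241 0.0373] Mdot -0.063
```

```bash

python3 -m handwheel '[[[0,0,0,0,0,0.001,0.01],[0,0,0,0,0,0,0.01]]]' >/dev/null; python3 f.py
for i in 1 2 3; do python3 -m handwheel '[[[0,0,0,0,0,0,0.01]]]' >/dev/null; python3 f.py; done
```

```text
M [ 0.011 -0.043  0.004] F [ 0.02 -1.86 -1.19] t 12.9 tcp [0.5594 0.124  0.0362] Mdot 0.0
M [-0.054 -0.103  0.019] F [ 0.98 -1.26 -0.68] t 13.0 tcp [0.5594 0.1241 0.0363] Mdot -0.077
M [-0.053 -0.045  0.003] F [-0.26 -0.77 -0.64] t 13.1 tcp [0.5594 0.1241 0.0363] Mdot -0.063
M [-0.052 -0.098  0.031] F [ 0.03 -1.99 -0.89] t 13.2 tcp [0.5594 0.124  0.0363] Mdot -0.074
```

```bash

python3 -m handwheel '[[[0,0,0,0.002,0,0,0.01],[0,0,0,0.004,0,0,0.01],[0,0,0,0.005,0,0,0.01],[0,0,0,0.005,0,0,0.01],[0,0,0,0.004,0,0,0.01]]]' >/dev/null; python3 f.py
python3 -m handwheel '[[[0,0,0,0,0,0,0.01]]]' >/dev/null; python3 f.py
python3 - <<'E'
from h import *
s=cams.capture("scene")[:,:,::-1]
cv2.imwrite("pics/g5.png",cv2.resize(s[230:320,280:380],None,fx=6,fy=6,interpolation=cv2.INTER_CUBIC))
E
```

```text
M [ 0.666  0.077 -0.022] F [-0.75  0.77 -0.67] t 13.7 tcp [0.5641 0.1042 0.0361] Mdot 0.665
M [-0.038 -0.051 -0.014] F [ 0.19 -1.05 -0.17] t 13.8 tcp [0.5641 0.1037 0.0362] Mdot -0.049
```

View pics/g5.png

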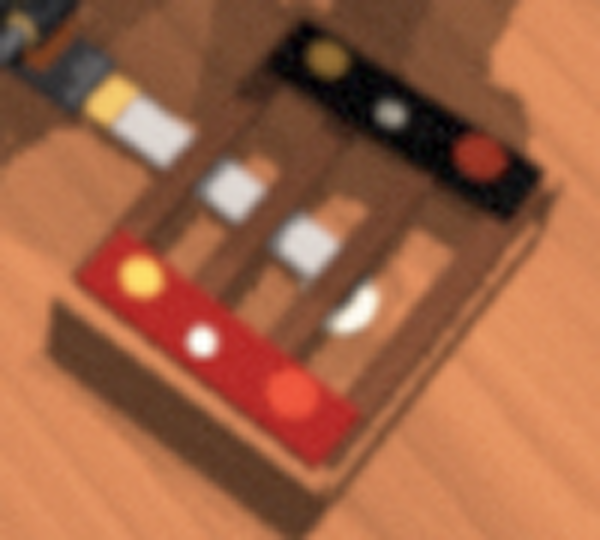

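The disc follows the foot (now at (352,305), partly under the slat). I continue the drag.

```bash

python3 -m handwheel '[[[0,0,0,0.003,0,0,0.01],[0,0,0,0.005,0,0,0.01],[0,0,0,0.006,0,0,0.01],[0,0,0,0.006,0,0,0.01],[0,0,0,0.006,0,0,0.01],[0,0,0,0.006,0,0,0.01],[0,0,0,0.006,0,0,0.01],[0,0,0,0.006,0,0,0.01],[0,0,0,0.005,0,0,0.01],[0,0,0,0.003,0,0,0.01],[0,0,0,0,0,0,0.01]]]' >/dev/null; python3 f.py
python3 -m handwheel '[[[0,0,0,0.003,0,0,0.01],[0,0,0,0.005,0,0,0.01],[0,0,0,0.006,0,0,0.01],[0,0,0,0.006,0,0,0.01],[0,0,0,0.006,0,0,0.01],[0,0,0,0.006,0,0,0.01],[0,0,0,0.006,0,0,0.01],[0,0,0,0.006,0,0,0.01],[0,0,0,0.005,0,0,0.01],[0,0,0,0.003,0,0,0.01],[0,0,0,0,0,0,0.01]]]' >/dev/null; python3 f.py
python3 -m handwheel '[[[0,0,0,0.003,0,0,0.01],[0,0,0,0.006,0,0,0.01],[0,0,0,0.007,0,0,0.01],[0,0,0,0.007,0,0,0.01],[0,0,0,0.007,0,0,0.01],[0,0,0,0.005,0,0,0.01],[0,0,0,0.003,0,0,0.01],[0,0,0,0,0,0,0.01],[0,0,0,0,0,0,0.01],[0,0,0,0,0,0,0.01]]]' >/dev/null; python3 f.py
python3 - <<'E'
from h import *
s=cams.capture("scene")[:,:,::-1];t=cams.capture("top")[:,:,::-1]
c=lambda im,x,y:cv2.resize(im[y:y+130,x:x+100],None,fx=4,fy=4,interpolation=cv2.INTER_CUBIC)
cv2.imwrite("pics/g6.png",np.hstack([c(s,265,200),c(t,130,150)]))
E
```

```text
M [-0.054 -0.101 -0.001] F [ 0.42 -0.7  -0.17] t 14.95 tcp [0.5765 0.0534 0.0362] Mdot -0.077
M [-0.038 -0.044 -0.004] F [ 0.08 -0.3  -0.72] t 16.05 tcp [0.5889 0.003  0.0362] Mdot -0.047
M [-0.104 -0.085 -0.01 ] F [-0.07 -0.3  -0.36] t 17.05 tcp [ 0.598  -0.0334  0.0363] Mdot -0.121
```

View pics/g6.png

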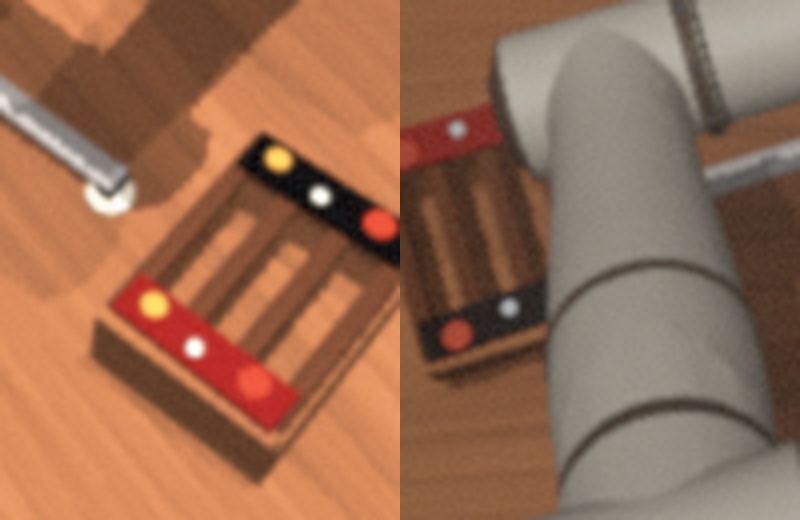

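The disc is out in front, at scene crop (110,195), roughly 55 mm from the front edge. I lift off and carry the probe back.

```bash

python3 -m handwheel '[[[0,0,0,0,0,-0.002,0.01],[0,0,0,0,0,-0.009,0.01],[0,0,0,0,0,-0.03,0.01],[0,0,0,0,0,-0.03,0.01],[0,0,0,0,0,-0.03,0.01],[0,0,1.0125,0,0,0,0.01],[0,0,1.0125,0,0,0,0.01],[0,0,1.0125,0,0,0,0.01],[0,0,1.0125,0,0,0,0.01],[0,0,0,0,0,0,0.01],[0,0,0,0,0,0,0.01]]]' | tail -4
python3 -m handwheel '[[[0,0,0,0.0375,0.0055,0,0.01],[0,0,0,0.0375,0.0055,0,0.01],[0,0,0,0.0375,0.0055,0,0.01],[0,0,0,0.0375,0.0055,0,0.01],[0,0,0,0.0375,0.0055,0,0.01],[0,0,0,0.0375,0.0055,0,0.01],[0,0,0,0,0,0,0.01],[0,0,0,0,0,0,0.01],[0,0,0,0,0,0,0.01]]]' | tail -4
python3 - <<'E'
from h import *
s=r.sense();R=s["ee_rot"];print(s["tcp_pos"],R.round(4).tolist(),s["gripper_width"])
print(R.T@(np.array([.5243,-.2483,.0472])-s["tcp_pos"]))
d=back("scene",(265+110/4-.375,200+195/4-.375),.005)[:2];e=d-[.5365,.2605];print(d,e@[-.2385,.971],e@[-.971,-.2385])
E
```

```text
ee_rot: [[-0.18, -0.984, -0.0], [-0.984, 0.18, 0.0], [0.0, 0.0, -1.0]]
wrist_force: [0.2, 0.4, -2.5]
gripper_width: 0.274
gripper_force: 30.0
ee_rot: [[-0.181, -0.983, 0.0], [-0.983, 0.181, 0.0], [-0.0, -0.0, -1.0]]
wrist_force: [0.8, -0.1, -2.6]
gripper_width: 0.274
gripper_force: 30.0
[ 0.52459573 -0.24795247  0.1372116 ] [[-0.1812, -0.9835, 0.0002], [-0.9835, 0.1812, 0.0001], [-0.0002, -0.0001, -1.0]] 0.2736203873912423
[0.00040886 0.00024133 0.09001151]
[0.5588962  0.13988965] -0.12245414586645101 0.0070188636317461625
```

```bash

python3 -m handwheel '[[[0,0,0,0,0,0.03,0.01],[0,0,0,0,0,0.03,0.01],[0,0,0,0,0,0.02,0.01],[0,0,0,0,0,0.007,0.01],[0,0,0,0,0,0.002,0.01],[0,0,0,0,0,0,0.01],[0,0,0,0,0,0,0.01],[0,0,0,0,0,0,0.01]]]' | grep -v ee_rot
python3 -m handwheel '[[[0,0,0,0,0,0.001,0.01],[0,0,0,0,0,0,0.01],[0,0,0,0,0,0,0.01]]]' | grep -v ee_rot
```

```text
time_s: 19.95
tcp_pos: [0.5252, -0.2486, 0.0493]
wrist_force: [0.6, 0.1, -2.8]
gripper_width: 0.272
gripper_force: 30.0
time_s: 20.25
tcp_pos: [0.5245, -0.2485, 0.0475]
wrist_force: [-0.4, 0.9, -1.0]
gripper_width: 0.273
gripper_force: 30.0
```

Contact is starting at the expected height. I release and rise.

```bash

python3 -m handwheel '[[[0,0,0,0,0,0.0004,0.01],[0,0,0,0,0,0,0.03],[0,0,0,0,0,0,0.05],[0,0,0,0,0,0,0.087],[0,0,0,0,0,0,0.087],[0,0,0,0,0,0,0.087],[0,0,0,0,0,0,0.087],[0,0,0,0,0,0,0.087],[0,0,0,0,0,0,0.087]]]' | grep -v ee_rot
python3 -m handwheel '[[[0,0,0,0,0,-0.02,0.087],[0,0,0,0,0,-0.03,0.087],[0,0,0,0,0,-0.04,0.087],[0,0,0,0,0,-0.05,0.087],[0,0,0,0.05,0,0,0.087],[0,0,0,0.05,0,0,0.087],[0,0,0,0,0,0,0.087],[0,0,0,0,0,0,0.087],[0,0,0,0,0,0,0.087]]]' | grep -v ee_rot
python3 - <<'E'
from h import *
s=cams.capture("scene")[:,:,::-1]
cv2.imwrite("pics/g7.png",cv2.resize(s[115:315,190:390],None,fx=3,fy=3,interpolation=cv2.INTER_CUBIC))
E
```

```text
time_s: 21.15
tcp_pos: [0.5243, -0.2485, 0.0467]
wrist_force: [-0.0, 0.5, 1.0]
gripper_width: 0.901
gripper_force: 0.0
time_s: 22.05
tcp_pos: [0.506, -0.3463, 0.1864]
wrist_force: [-0.1, -0.1, -0.7]
gripper_width: 1.0
gripper_force: 0.0
```

View pics/g7.png

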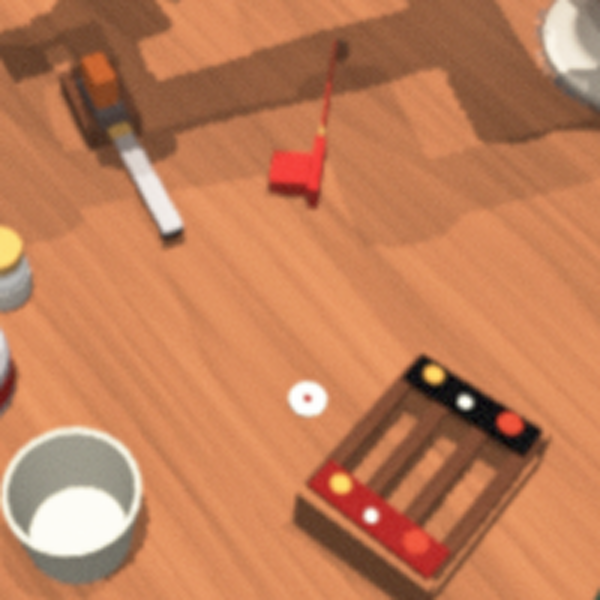

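The disc lies flat and clear of the rack at (307,398). The probe stands on its block at (95,90), and the strips are in place. I hand in the job.

```bash
python3 -c "
from station import r
print(r.finish_job())"
```

```text
the job is handed in; nothing more can be done
None
```

The job is handed in at about 22 s: the disc lies flat about 57 mm in front of the rack, the probe is released and standing on its block, and by the wrist-force readings I pressed the disc with only about 2–3 N; no verdict came back.

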